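# Wind on the camera and hold the picture up for its shot

### The job

Get the little framed picture ready to be photographed: swing the camera's film advance lever all the way to its stop and let it spring back; then, while the picture still leans back, flip the stand on its side over centre until it has snapped fully down. Then take the picture frame in the gripper, raise it upright and finish still holding it upright and still (it tips back if let go), without moving the jars, bottles, dish or brush.

Things in the scene. Friction and masses are not known exactly. Their poses are not given: they have to be found in the camera images.
- camera: Film camera fixed to the table on a wooden block; origin on the table under its middle. Its own x runs along its 132 mm width, its own y is where the lens points, z up. The body is 34 mm deep (y from -17 to +17 mm), its lens reaches y = +57 mm, its top plate is 88 mm above the table and the viewfinder hump (x from -28 to +18 mm) 104 mm.
- advance_pivot (a point): Vertical axis of the camera's film advance lever, at the lever hub's top, 96 mm above the table, at camera x = +45 mm, y = 0.
- advance_tab (a point): Middle of the red thumb tab at the end of the advance lever, 42 mm from the pivot. The tab is 10 mm long along the lever, 8 mm across it and 22 mm tall, its top 113 mm above the table; the 4 mm thick steel arm below it has its top 95 mm above the table.
- advance (a joint): Angle of the film advance lever in rad: 0 at rest (the lever then points to the back of the camera, 1.9 rad clockwise, seen from above, from camera +x), grows anticlockwise seen from above to 1.7 at its stop. A light spring (about 1 N at the tab) brings it back to 0 when let go.
- easel: Wooden base of the table easel, 170 mm (own x) by 150 mm (own y from -40 to +110 mm), 12 mm thick, fixed to the table; origin on the table, straight below the picture's hinge. The hinge runs along its own x at 30 mm height; the picture's face looks to own -y, and it leans back to own +y.
- picture: The framed ink picture, dark wood frame, 160 mm wide (own x), 180 mm tall (own z), 20 mm thick (own y from 0 at the face to +20 mm at the back); its rails are 18 mm wide, and behind the middle a backing board reaches y = +34 mm, between 30 and 150 mm up. Origin at the middle of its lower front edge, on the hinge. About 0.75 kg, centre of mass about mid-height, behind the hinge, so it always tips back when let go.
- picture_top (a point): Middle of the top face of the picture frame's top rail (180 mm up along the picture, half-way through its 20 mm thickness).
- tilt (a joint): Lean of the picture in rad: 0 exactly upright, positive leaning back (to easel +y); at 0.32 it lies back against its rest, at -0.12 it is stopped leaning forward. Turns freely, nothing but a hand keeps it upright.
- stand_hub (a point): Point on the pivot axis of the folding stand (the axis is parallel to the easel's own x), straight below or above the foot's middle: 133 mm to the easel's +x side of the picture's middle, 95 mm up along the picture from its hinge, 12 mm behind its face.
- stand_foot (a point): Middle of the red foot bar at the end of the stand, 135 mm from the stand's pivot axis. The bar is 12 mm thick and runs along the easel's own x, from the stand's 10 mm aluminium rod (106 mm from the picture's middle) outwards for 45 mm; the edge of the picture frame is at 80 mm.
- stand: The folding stand, a 10 mm aluminium rod with a red foot bar; origin on its pivot axis in the middle of the rod, 106 mm from the middle of the picture; own z runs along the rod to the foot.
- stand_angle (a joint): Angle of the stand against the picture in rad: 0 folded up along the picture (foot above the frame's top), grows as it swings to the back and then down to 2.2, its stop, fully down. Over-centre spring: below about 0.55 it springs back up to 0, beyond about 0.8 it snaps down to 2.2 by itself and stays there; pushing it takes about 1 N at the foot. The spring link sits between rod and frame edge, up to 52 mm behind the face.
- ink_jar: Amber ink jar with black lid, 72 mm across, 85 mm tall, loose bystander; origin at its underside.
- wash_jar: Clear jar with steel lid, 80 mm across, 110 mm tall, loose bystander; origin at its underside.
- dropper_a: Small amber dropper bottle, 34 mm across, 85 mm tall, loose bystander; origin at its underside.
- dropper_b: Small green dropper bottle, 34 mm across, 85 mm tall, loose bystander; origin at its underside.
- spray: White plastic bottle, 64 mm across, 190 mm tall, loose bystander; origin at its underside.
- ink_dish: White ceramic dish, 64 mm across, 20 mm tall, loose bystander; origin at its underside.
- brush: Paint brush, 180 mm long, lying loose on the table, bystander.

How it is judged:
On the way, in this order (a step that is already met when the one before it is completed fails the run):
1. the film advance lever has been swung to its stop (value of joint advance above 1.58 rad), for 0.05 s.
2. the lever has been let go and has sprung back (value of joint advance below 0.12 rad and contact force between the fingers and camera below 0.1 N), for 0.1 s.
3. the stand has snapped fully down while the picture still leans back (value of joint stand_angle above 2.05 rad and value of joint tilt above 0.15 rad), for 0.2 s.
4. the picture is held upright by the gripper (value of joint tilt between -0.08 and 0.08 rad and contact force between the fingers and picture above 0.3 N and contact force between the fingers and stand below 0.2 N), for 0.2 s.
At the end, for the whole second after the job is handed in: Through the last second the gripper's fingers touch the picture (over 0.3 N) and it is upright within 0.08 rad and still (under 0.1 rad/s); the stand is fully down (over 2.05 rad), the advance lever at rest (under 0.12 rad), all bystanders within 30 mm of their starts (all of step 4 and angular speed of picture below 0.1 rad/s and value of joint stand_angle above 2.05 rad and value of joint advance below 0.12 rad and distance of each of ink_jar, wash_jar, dropper_a, dropper_b, spray, ink_dish, brush from where it was at the start of the episode below 0.03 m); the arm keeps its last pose, push and grip.
It fails at once if a jar, bottle, dish or brush has been moved by more than 30 mm (distance of any of ink_jar, wash_jar, dropper_a, dropper_b, spray, ink_dish, brush from where it was at the start of the episode above 0.03 m).
It also fails if it takes over 70 s, if anything falls off the work surface, if the arm or the gripper's body presses on something with over 40 N, if the wrist force passes 120 N, or if a joint passes its speed limit or range.

### The arm

A 7-joint arm with a two-finger parallel gripper is mounted at the origin on the work surface. World frame = base frame: x ahead of the robot, y to its left, z up, the work surface at z = 0. Lengths are in m, angles in rad, forces in N, time in s.
With the tool pointing down it reaches from about 0.4 to 0.875 m from the base axis. Payload 19.3 kg.
Tool frame: the origin (TCP) lies on the centre line of the jaws, within the pads' length; the fingertips stand 19 mm ahead of it and the grasp point (between the pads) is the TCP (bot.nose_length is the distance from the TCP to the fingertips, in m); y points along the fingers, z is the direction in which the jaws open and shut, and the axes are right-handed (so a half turn about y gives the same grasp; the last joint's range is limited). The gripper opens to 85 mm and grips with 20 to 120 N. Pads are 22 mm wide; open, the fingers measure 114 mm over their backs; the gripper's body (76 mm by 85 mm) begins 54 mm behind the grasp point. The pads swing forward as they close: fully open they stand 13 mm farther back than shut.
Start: joints at [1.113, 0.521, -0.036, 1.599, 0.021, 1.021, -0.113], TCP at [0.236, -0.579, 0.25] pointing down, gripper open.
Joint ranges: [-2.91, 2.91], [-0.3, 2.13], [-1.5, 1.42], [0.17, 2.43], [-1.26, 4.41], [0.16, 1.93], [-2.52, 2.52]. Speed limits (rad/s): [1.89, 1.89, 2.39, 2.39, 3.01, 3.01, 3.01].

### API

Orientations are given as [roll, pitch, yaw] about the fixed x, y, z axes, in that order (R = Rz(yaw) Ry(pitch) Rx(roll)).
In Python, from workcell import observe, cams, workorder, bot gives the robot as it stands. The module is installed in compiled form; this text tells all that it offers.
- The arm moves only by the tool apply_moves, never from a script. Its arguments are lists of equal length, an entry for each row: "jaw": the opening, from -1 (shut) to 1 (fully open), so that 0 is half open; "translation": the shift along the world's x, y, z in m, a list of three; "angular": the turn, a rotation vector about the world's x, y, z in degrees, a list of three. In form: {"jaw": [jaw, ...], "translation": [[x, y, z], ...], "angular": [[ax, ay, az], ...]}. A call has 1 to 5 rows; each row is the pose to reach, as a shift and turn from the pose commanded when the call began; what a row does not reach only later rows make up. A row lasts 1/10 s, in which the tool goes at most 50 mm and 8.59 degrees, less where a joint would pass 70% of its speed; a pose out of reach is approached as far as the arm can. A call with a gripper value outside its range is refused whole. The fingers move at their own pace and stop on an object; "newtons" is the grip in N (left out, the last holds). Time passes only in rows, so rows that repeat a pose let the fingers close. It gives the time, the measured TCP pose, the force and the opening at its end, in the units of the state.
- observe(): the state, without advancing time (a new reading comes with each control period).
- cams.grab_frame(name): name is "side" or "top" or "wrist"; returns a dict with "pixels" (420x560x3 uint8, red, green, blue), "mtx" (3x3 intrinsics, pixels), "R" (3x3) and "t" (3): a world point X has camera coordinates R X + t. Camera axes: x right, y down, z forward; pixel columns grow to the right and rows downward; lengths in m; the calibration is good to about 2 mm. The wrist camera is an equidistant fisheye: a pixel r from the principal point sees the ray r / f radians off the axis. A picture is of the moment at which its call begins. There is no depth.
- workorder.job_done(): hands the job in, once; it reports no verdict.
The state is a dict: "clock": time; "qpos": joint angles; "qd": joint speeds; "joint_efforts": joint torques, N m; "position": TCP position; "tool_rot": TCP orientation; "force": force on the tool from outside, world axes, zero at the start; "moment": the same for the moment, N m; "grip_width": finger opening in m.
Only numpy, scipy, OpenCV 4.12 (cv2) and the standard library are available. Lean on these libraries where they do the work, as an engineer would, in place of code of your own. Each camera call takes 0.05 s, during which the arm holds its last target. There are 200 camera calls.

## Working session

There is one attempt and no reset: what is moved stays moved. The work goes in short steps, Python scripts to look and compute and a tool call to move; the robot and the scene stay as the last step left them, time stands still between calls to the robot, and variables do not carry over. Pictures are saved under pics/ and viewed, about 8 in all and at most 12, crops included, and the job is handed in when it is done.

Besides the shell and the picture viewer there is one more tool, called after "Emit:" as name(argument=value, ...) on one line, values as JSON. apply_moves: Moves the arm, as the interface text tells. Its arguments: {"type":"object","properties":{"jaw":{"type":"array"},"translation":{"type":"array"},"angular":{"type":"array"},"newtons":{"type":"number"}},"required":["jaw","translation","angular"]}

```bash
mkdir -p pics; ls; python3 - <<'E'
from workcell import observe,cams,workorder,bot
import cv2,json
o=observe();print(o)
for n in ("side","top"):
    f=cams.grab_frame(n);cv2.imwrite(f"pics/{n}0.png",f["pixels"][:,:,::-1]);print(n,f["mtx"],f["R"],f["t"])
print([a for a in dir(bot) if a[0]!='_'])
E
```

```text
pics
{'clock': 0.0, 'qpos': array([ 1.11278831,  0.52198035, -0.03630618,  1.59997702,  0.0212236 ,
        1.02104653, -0.11277422]), 'qd': array([ 1.83629697e-03, -1.00020617e-03, -5.63005385e-05,  6.03108861e-04,
        2.04053361e-03,  2.12880485e-04, -4.70232294e-04]), 'joint_efforts': array([-6.32136616e-04, -9.27068567e+01,  1.97963633e+00, -3.69920182e+01,
        1.78308453e-02,  8.13903665e-03,  2.29773013e-05]), 'position': array([ 0.23619617, -0.57834497,  0.24975802]), 'tool_rot': array([-1.57181722e+00, -1.00996790e-04, -2.75377540e+00]), 'force': array([-0.21600722, -0.00877912,  0.08790652]), 'moment': array([-0.01525744, -0.01800737, -0.00944462]), 'grip_width': 0.08534475656551267}
side [[475.09713966   0.         277.66236822]
 [  0.         475.09713966 208.87873645]
 [  0.           0.           1.        ]] [[ 0.98002707 -0.19873805  0.00707974]
 [-0.14436141 -0.73546517 -0.66200511]
 [ 0.13677251  0.64776089 -0.74946588]] [-0.60063588  0.15236066  1.02122058]
top [[535.18067439   0.         282.70946907]
 [  0.         535.18067439 215.61546148]
 [  0.           0.           1.        ]] [[ 0.02610759 -0.99955702  0.01428808]
 [-0.98185522 -0.0283255  -0.18750465]
 [ 0.18782631 -0.00913353 -0.98215979]] [-0.10529121  0.62821977  1.21632455]
['IKError', 'nose_length']
```

View pics/side0.png

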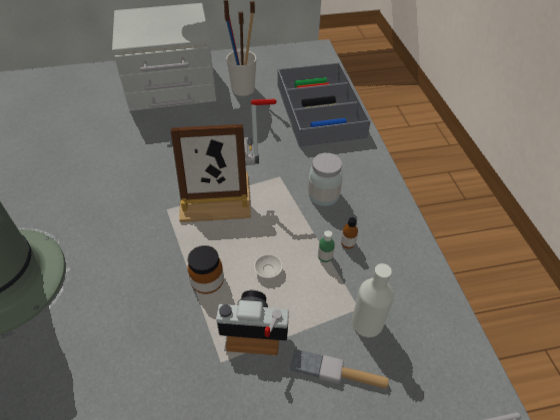

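View pics/top0.png

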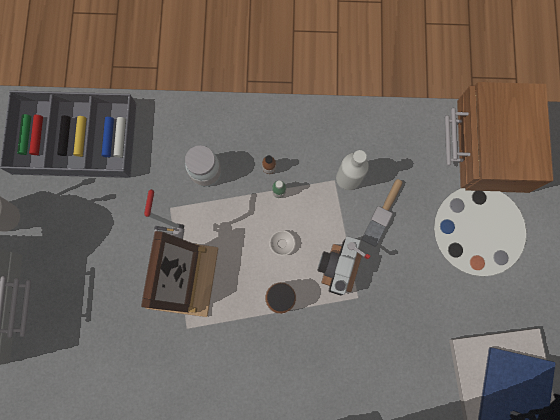

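The side view shows the easel at about (210,165), its stand foot at (263,102), and the camera at (253,318) with its tab at (267,331). The top view shows the easel at (180,270), foot at (149,203), and the camera at (343,268) with its tab at (365,256). I'll zoom in to get accurate points.

```bash
python3 - <<'E'
import cv2,numpy as np
s=cv2.imread("pics/side0.png");t=cv2.imread("pics/top0.png")
def crop(im,x,y,w,h,k=5):
    c=cv2.resize(im[y:y+h,x:x+w],None,fx=k,fy=k,interpolation=cv2.INTER_CUBIC)
    for i in range(0,w,10):
        cv2.putText(c,str(x+i),(i*k,8),0,.3,(0,255,255),1);c[::4,i*k]=(0,255,255)
    for i in range(0,h,10):
        cv2.putText(c,str(y+i),(0,i*k+4),0,.3,(0,255,255),1);c[i*k,::4]=(0,255,255)
    return c
cv2.imwrite("pics/c1.png",np.hstack([crop(s,210,285,80,75),crop(t,312,228,80,75)]))
cv2.imwrite("pics/c2.png",np.hstack([crop(s,165,90,115,140,4)[:,:400+60],crop(t,135,185,85,140,4)]))
E
```

```text
(no output)
```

View pics/c1.png

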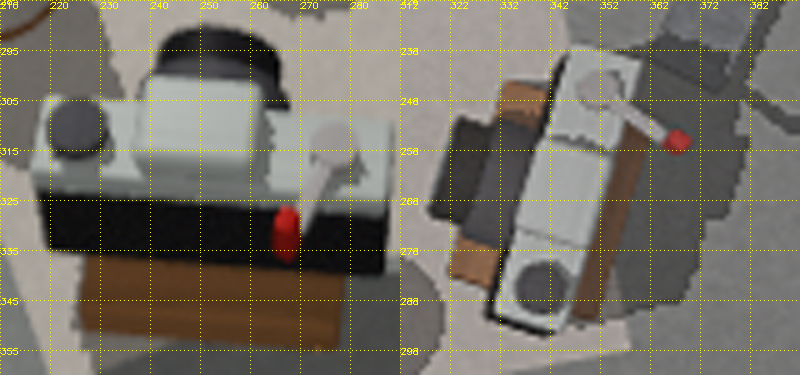

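View pics/c2.png

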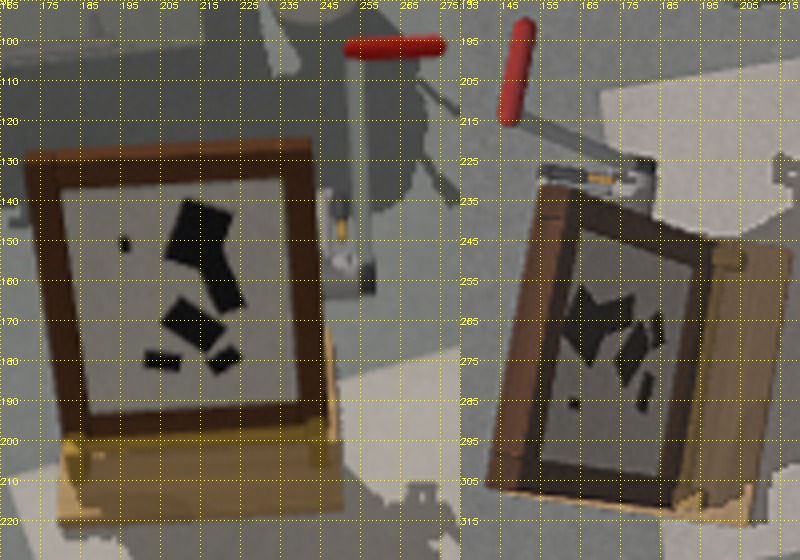

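The crops show the camera's hub at side (277,313) and top (351,245), and its tab at side (266.5,332) and top (368,256). The foot bar's ends are at side (251,102)/(276,101) and top (152.5,190.5)/(147.5,216). The frame corners are also readable, so I can fit both poses.

```bash
cat > h.py <<'E'
import numpy as np
from scipy.optimize import least_squares
from workcell import cams,observe
M=lambda y:np.array([[np.cos(y),-np.sin(y),0],[np.sin(y),np.cos(y),0],[0,0,1]])
def proj(f,X):
    c=f["R"]@X+f["t"];p=f["mtx"]@c;return p[:2]/p[2]
def pic(x,y,z,t=.32):return np.array([x,y*np.cos(t)+z*np.sin(t),.03+z*np.cos(t)-y*np.sin(t)])
def fit(F,obs,x0):
    def r(p):return np.concatenate([proj(F[n],M(p[2])@np.array(l)+[p[0],p[1],0])-px for n,l,px in obs])
    s=least_squares(r,x0,loss='soft_l1');print(s.x.round(4));print(r(s.x).reshape(-1,2).round(1).tolist());return s.x
E
python3 - <<'E'
from h import *
F={n:cams.grab_frame(n) for n in("side","top")}
a=-1.9;tx,ty=.045+.042*np.cos(a),.042*np.sin(a)
c=[("side",(.045,0,.096),(277,313)),("side",(tx,ty,.102),(266.5,332)),("top",(.045,0,.096),(351,245)),("top",(tx,ty,.113),(367.5,256)),
("top",(.066,.017,.088),(346,237)),("top",(-.066,.017,.088),(331,290)),("top",(-.066,-.017,.088),(343,294)),("top",(.066,-.017,.088),(360,240)),
("side",(-.066,-.017,.088),(217,323)),("side",(.066,-.017,.088),(287,327))]
C=fit(F,c,[.4,-.2,0])
e=[("side",pic(.133,.012,.230),(263.5,101.5)),("top",pic(.133,.012,.230),(150,203)),
("side",pic(-.08,0,.18),(172,131)),("side",pic(.08,0,.18),(243,128)),("side",pic(-.08,.02,.18),(171.5,127)),("side",pic(.08,.02,.18),(243,124)),
("top",pic(.08,.02,.18),(155,232)),("top",pic(-.08,.02,.18),(142,306)),("top",pic(.08,0,.18),(163,234)),("top",pic(-.08,0,.18),(151,307)),
("side",(-.085,-.04,0),(179.5,221)),("side",(.085,-.04,0),(250.5,218)),("top",(.085,-.04,.012),(217.5,247)),("top",(-.085,-.04,.012),(210,316))]
E=fit(F,e,[.4,.2,0])
w=lambda P,l:(M(P[2])@np.array(l)+[P[0],P[1],0]).round(3).tolist()
print("pivot",w(C,(.045,0,.096)),"tab",w(C,(tx,ty,.102)))
a=-.2;print("tabend",w(C,(.045+.042*np.cos(a),.042*np.sin(a),.102)))
print("foot",w(E,pic(.133,.012,.23)),"hub",w(E,pic(.133,.012,.095)),"top",w(E,pic(0,.01,.18)),"top up",w(E,pic(0,.01,.18,0)))
o=observe();print(o["position"],o["tool_rot"])
# bystanders by table plane intersection, rough
def tab(n,u,v,z):
    f=F[n];d=f["R"].T@np.linalg.inv(f["mtx"])@[u,v,1];c=-f["R"].T@f["t"];return (c+d*(z-c[2])/d[2]).round(3).tolist()
for k,z,px in[("ink",.085,(281,297)),("wash",.11,(200,160)),("drA",.085,(269,160)),("drB",.085,(279,184)),("spray",.19,(360,158)),("dish",.02,(284,243)),("brush1",.005,(398,184)),("brush2",.005,(370,236))]:print(k,tab("top",*px,z))
E
```

```text
[ 0.5156 -0.2357 -0.271 ]
[[-0.9, 0.4], [0.2, -0.7], [0.6, 0.4], [0.5, -0.8], [0.5, -1.9], [-0.2, -0.0], [2.2, 0.4], [0.6, -0.6], [-2.5, -3.2], [-0.1, -2.3]]
[ 0.4794  0.1145 -0.0961]
[[1.3, 0.2], [-0.1, -2.8], [-2.7, 0.2], [-0.7, -1.2], [-1.3, 0.9], [-1.0, -0.4], [-0.0, -1.9], [-0.0, 0.4], [0.2, -3.3], [-0.6, 0.5], [-0.4, 2.6], [0.1, 0.3], [1.0, -1.1], [-1.8, 0.1]]
pivot [0.559, -0.248, 0.096] tab [0.535, -0.282, 0.102]
tabend [0.596, -0.267, 0.102]
foot [0.62, 0.185, 0.245] hub [0.616, 0.143, 0.116] top [0.486, 0.18, 0.198] top up [0.48, 0.124, 0.21]
[ 0.23625395 -0.57843965  0.24996353] [-1.57145591e+00 -7.43037168e-07 -2.75382717e+00]
ink [0.438, -0.089, 0.085]
wash [0.748, 0.109, 0.11]
drA [0.76, -0.052, 0.085]
drB [0.702, -0.077, 0.085]
spray [0.739, -0.252, 0.19]
dish [0.571, -0.093, 0.02]
brush1 [0.731, -0.378, 0.005]
brush2 [0.596, -0.306, 0.005]
```

Both fits agree to about 2–3 px, and the heights and reach are plausible. I'll go to the lever with the jaws shut, approaching from the clockwise side of the tab.

Emit:
apply_moves(jaw=[-1,-1,-1,-1,-1], translation=[[0.045,0,0],[0.09,0.03,0],[0.13,0.06,0],[0.165,0.09,0],[0.2,0.12,0]], angular=[[0,0,-8],[0,0,-16],[0,0,-24],[0,0,-32],[0,0,-40]], newtons=40)

```text
clock: 0.7
position: [0.438, -0.4568, 0.2501]
tool_rot: [-1.571, -0.0, 2.826]
force: [0.8, -0.8, -1.1]
grip_width: 0.0122
```

Emit:
apply_moves(jaw=[-1,-1,-1,-1,-1], translation=[[0.03,0.03,0],[0.05,0.065,-0.02],[0.065,0.11,-0.04],[0.075,0.15,-0.05],[0.075,0.182,-0.05]], angular=[[0,0,-6],[0,0,-12],[0,0,-16.6],[0,0,-16.6],[0,0,-16.6]])

```text
clock: 1.2
position: [0.5119, -0.2731, 0.1985]
tool_rot: [-1.571, -0.003, 2.544]
force: [1.1, -0.7, -0.3]
grip_width: 0.0001
```

```bash
python3 - <<'E'
from workcell import observe
o=observe();print(o["clock"],o["position"],o["tool_rot"],o["force"],o["grip_width"],o["qpos"].round(2))
E
```

```text
1.2 [ 0.51191813 -0.27305456  0.19846439] [-1.57103263 -0.00255319  2.54403986] [ 1.11162799 -0.66637935 -0.30385136] 5.6556379706836935e-05 [ 0.28  0.52  0.15  1.78 -0.1   0.86 -1.69]
```

Emit:
apply_moves(jaw=[-1,-1,-1,-1], translation=[[0,0,0],[0,0,-0.04],[0,0,-0.079],[0,0,-0.079]], angular=[[0,0,0],[0,0,0],[0,0,0],[0,0,0]])

```text
clock: 1.6
position: [0.5091, -0.2757, 0.1175]
tool_rot: [-1.569, -0.007, 2.541]
force: [-0.8, -0.4, 0.2]
grip_width: 0.0
```

```bash
cat >> h.py <<'E'
def crop(n,x,y,w,h,k):
    import cv2
    im=cams.grab_frame(n)["pixels"][:,:,::-1].copy()
    c=cv2.resize(im[y:y+h,x:x+w],None,fx=k,fy=k,interpolation=cv2.INTER_CUBIC)
    for i in range(0,w,10): cv2.putText(c,str(x+i),(i*k,8),0,.3,(0,255,255),1)
    for i in range(0,h,10): cv2.putText(c,str(y+i),(0,i*k+4),0,.3,(0,255,255),1)
    return c
E
python3 - <<'E'
from h import *;import cv2
cv2.imwrite("pics/c3.png",np.hstack([crop("side",200,270,100,90,4),crop("top",312,220,90,90,4)]))
o=observe();print(o["position"],o["force"])
E
```

```text
[ 0.51119993 -0.27706821  0.12183242] [ 0.33159847 -1.31746418  0.91821505]
```

View pics/c3.png

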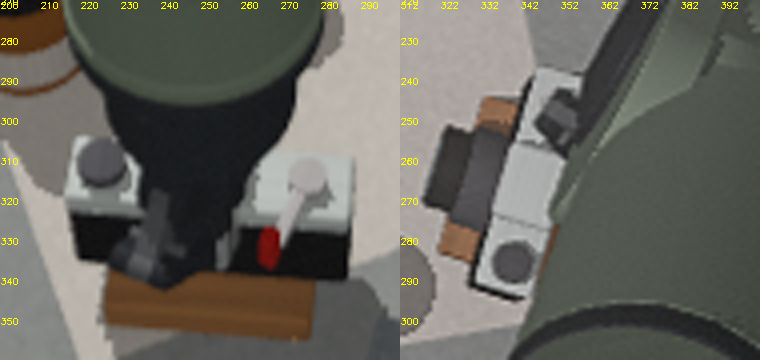

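The shut fingertips are beside the tab (side 267,331), level with it and clear of the camera. Next I'll compute the sweep.

```bash
python3 - <<'E'
from h import *
p=np.array([.559,-.248]);s=np.array([.511,-.277])
for i in range(0,15):
    th=1.7*i/13; a=-2.171+th;u=np.array([np.cos(a),np.sin(a)]);t=np.array([-u[1],u[0]])
    print(i,round(th,2),((p+.051*u-.015*t-s)*1000).round(1),round(np.degrees(th),1))
F=cams.grab_frame("side");print(proj(F,np.array([.511,-.277,.103])))
E
```

```text
0 0.0 [ 6.8 -4.6] 0.0
1 0.13 [11.6 -9.7] 7.5
2 0.26 [ 16.9 -14.1] 15.0
3 0.39 [ 22.8 -17.8] 22.5
4 0.52 [ 29.1 -20.7] 30.0
5 0.65 [ 35.8 -22.7] 37.5
6 0.78 [ 42.6 -23.9] 45.0
7 0.92 [ 49.5 -24.1] 52.4
8 1.05 [ 56.5 -23.5] 59.9
9 1.18 [ 63.2 -21.9] 67.4
10 1.31 [ 69.7 -19.5] 74.9
11 1.44 [ 75.9 -16.3] 82.4
12 1.57 [ 81.5 -12.2] 89.9
13 1.7 [86.6 -7.5] 97.4
14 1.83 [91.1 -2.2] 104.9
[252.57638532 330.7886906 ]
```

Emit:
apply_moves(jaw=[-1,-1,-1,-1,-1], translation=[[0.007,-0.005,0],[0.0116,-0.0097,0],[0.017,-0.014,0],[0.023,-0.018,0],[0.029,-0.0207,0]], angular=[[0,0,0],[0,0,7.5],[0,0,15],[0,0,22.5],[0,0,30]])

```text
clock: 2.25
position: [0.5415, -0.2984, 0.1231]
tool_rot: [-1.57, 0.002, 3.07]
force: [-0.1, 0.3, 1.2]
grip_width: 0.0001
```

Emit:
apply_moves(jaw=[-1,-1,-1,-1,-1], translation=[[0.0068,-0.002,0],[0.0136,-0.0032,0],[0.0205,-0.0034,0],[0.0275,-0.0028,0],[0.0342,-0.0012,0]], angular=[[0,0,7.5],[0,0,15],[0,0,22.5],[0,0,30],[0,0,37.5]])

```text
clock: 2.75
position: [0.5755, -0.2997, 0.1231]
tool_rot: [-1.568, 0.0, -2.559]
force: [-0.6, -0.2, 0.2]
grip_width: 0.0002
```

Emit:
apply_moves(jaw=[-1,-1,-1,-1,-1], translation=[[0.0065,0.0024,0],[0.0127,0.0056,0],[0.0183,0.0097,0],[0.0225,0.0135,0],[0.0225,0.0135,0]], angular=[[0,0,7.5],[0,0,15],[0,0,22.5],[0,0,29],[0,0,29]])

```text
clock: 3.25
position: [0.5982, -0.2857, 0.1229]
tool_rot: [-1.568, -0.0, -2.056]
force: [1.1, -2.3, 1.7]
grip_width: -0.0
```

```bash
python3 - <<'E'
from h import *;import cv2
cv2.imwrite("pics/c4.png",np.hstack([crop("side",200,270,100,90,4),crop("top",312,220,90,90,4)]))
o=observe();print(o["position"],o["tool_rot"],o["force"])
E
```

```text
[ 0.59761359 -0.28623176  0.12256656] [-1.56845846e+00 -5.12353081e-04 -2.06187218e+00] [ 2.79279714 -3.39483768  2.72809734]
```

View pics/c4.png

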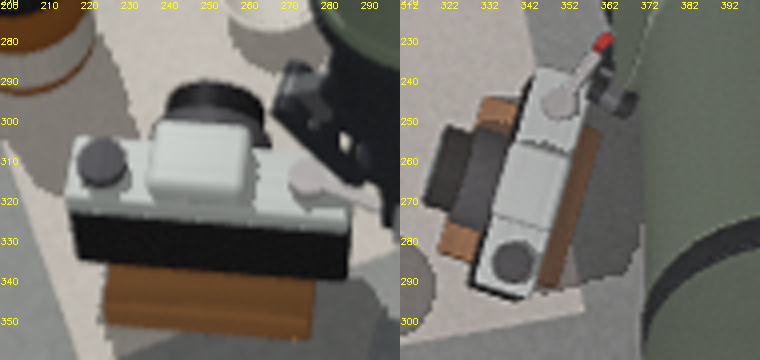

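The lever has swung round: its tab is at top (361,230) and its hub at (350,244). I'll push a little further to be sure it reaches the stop.

Emit:
apply_moves(jaw=[-1,-1,-1], translation=[[0.001,0.0015,0],[0.0015,0.003,0],[0.0015,0.003,0]], angular=[[0,0,0],[0,0,0],[0,0,0]])

```text
clock: 3.65
position: [0.5998, -0.2827, 0.1224]
tool_rot: [-1.567, 0.0, -2.06]
force: [6.0, -5.2, 3.7]
grip_width: 0.0004
```

```bash
python3 - <<'E'
from h import *;import cv2
f=cams.grab_frame("top");im=f["pixels"].astype(int)[215:265,330:400]
m=(im[...,0]>130)&(im[...,1]<80);v,u=np.nonzero(m);print(u.mean()+330,v.mean()+215,m.sum())
for th in(1.5,1.6,1.7):
    a=-2.171+th;print(th,proj(f,np.array([.559+.042*np.cos(a),-.248+.042*np.sin(a),.11])))
o=observe();print(o["position"],o["force"])
E
```

```text
361.0 229.0 7
1.5 [364.05158366 230.59573779]
1.6 [362.55682715 229.49808948]
1.7 [360.96423636 228.55084492]
[ 0.59974311 -0.28279889  0.12241726] [ 5.82982098 -5.34018331  4.05159609]
```

The lever is at its stop: the tab is at (361,229), where 1.7 rad predicts, and the force is rising. I'll lift off so it springs back.

Emit:
apply_moves(jaw=[-1,-1,-1,-1,-1], translation=[[-0.001,-0.003,0.01],[-0.001,-0.003,0.05],[-0.001,-0.003,0.1],[-0.001,-0.003,0.14],[-0.001,-0.003,0.14]], angular=[[0,0,0],[0,0,8],[0,0,16],[0,0,22.5],[0,0,22.5]])

```text
clock: 4.2
position: [0.5992, -0.2855, 0.2672]
tool_rot: [-1.564, -0.002, -1.663]
force: [0.5, -0.3, -1.1]
grip_width: 0.0
```

```bash
python3 - <<'E'
from h import *
F=cams.grab_frame("side");im=F["pixels"].astype(int)
m=(im[...,0]>120)&(im[...,1]<60)&(im[...,2]<60);v,u=np.nonzero(m[290:350,240:310]);print("tab px",u.mean()+240 if len(u) else None,v.mean()+290 if len(v) else None,len(u))
o=observe();print(o["position"],o["tool_rot"],o["force"],o["qpos"].round(2))
E=[.4794,.1145,-.0961]
for s in np.arange(0,1.21,.1):
    f=.32+s;l=np.array([.135,.0413+.135*np.sin(f)-.017,.1164+.135*np.cos(f)-.017+.019])
    if s<.01:print("pre",M(E[2])@(l-[0,.015,0])+[E[0],E[1],0])
    print(round(s,1),(M(E[2])@l+[E[0],E[1],0]).round(4))
E
```

```text
tab px 266.9 328.95 20
[ 0.59819297 -0.28525742  0.26417458] [-1.56709773e+00 -1.17407685e-03 -1.66627083e+00] [-0.19331036 -0.69881983 -1.07224072] [ 0.64  0.6  -0.45  1.46  0.28  1.14  0.04]
pre [0.61874421 0.15307409 0.24654678]
0.0 [0.6202 0.168  0.2465]
0.1 [0.6214 0.1805 0.2417]
0.2 [0.6225 0.1925 0.2356]
0.3 [0.6236 0.2038 0.2283]
0.4 [0.6247 0.2143 0.2199]
0.5 [0.6256 0.224  0.2105]
0.6 [0.6264 0.2326 0.2002]
0.7 [0.6271 0.2402 0.1891]
0.8 [0.6278 0.2467 0.1772]
0.9 [0.6283 0.2519 0.1648]
1.0 [0.6287 0.2559 0.1519]
1.1 [0.6289 0.2586 0.1387]
1.2 [0.629  0.2599 0.1253]
```

The lever is back at rest (tab at 267,329). Next is the stand: first to the pre-push pose in front of the foot bar.

Emit:
apply_moves(jaw=[-1,-1,-1,-1,-1], translation=[[0,0.045,0.02],[0.005,0.09,0.03],[0.01,0.14,0.03],[0.015,0.185,0.03],[0.02,0.23,0.03]], angular=[[0,0,0],[0,0,0],[0,0,0],[0,0,0],[0,0,0]])

```text
clock: 4.75
position: [0.6169, -0.0531, 0.2904]
tool_rot: [-1.572, -0.0, -1.667]
force: [0.8, 0.7, -0.1]
grip_width: -0.0001
```

Emit:
apply_moves(jaw=[-1,-1,-1,-1,-1], translation=[[0,0.045,0],[0,0.09,-0.01],[0,0.135,-0.025],[0,0.18,-0.038],[0,0.205,-0.046]], angular=[[0,0,0],[0,0,0],[0,0,0],[0,0,0],[0,0,0]])

```text
clock: 5.25
position: [0.6159, 0.154, 0.2433]
tool_rot: [-1.574, 0.0, -1.664]
force: [-0.3, -0.7, 0.0]
grip_width: 0.0001
```

```bash
python3 - <<'E'
from h import *;import cv2
cv2.imwrite("pics/c5.png",np.hstack([crop("side",170,70,130,140,3),crop("top",110,150,130,140,3)]))
o=observe();print(o["position"],o["tool_rot"],o["force"])
E
```

```text
[0.61560608 0.15446364 0.24308897] [-1.57465971e+00  6.81631222e-04 -1.66130633e+00] [-0.99765745 -0.88712834 -0.13513666]
```

View pics/c5.png

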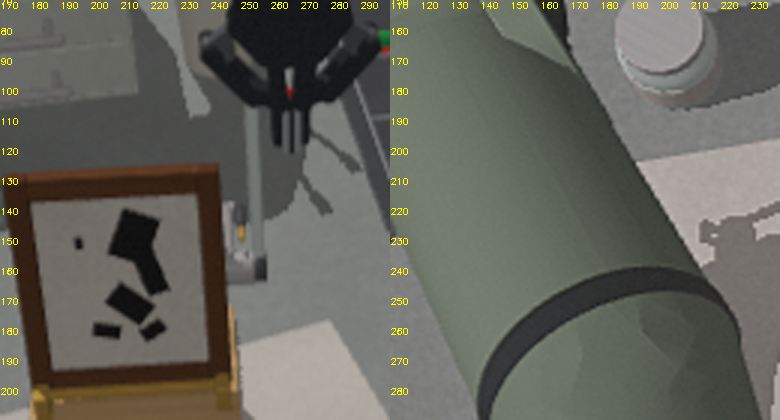

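The shut fingers are directly in front of the bar (red shows at about 263,100), clear of the rod at x=254. I'll push it over.

Emit:
apply_moves(jaw=[-1,-1,-1,-1,-1], translation=[[0.003,0.014,0.003],[0.004,0.03,-0.002],[0.005,0.043,-0.008],[0.006,0.054,-0.015],[0.007,0.065,-0.023]], angular=[[0,0,0],[0,0,0],[0,0,0],[0,0,0],[0,0,0]])

```text
clock: 5.85
position: [0.6245, 0.2158, 0.2215]
tool_rot: [-1.571, -0.0, -1.665]
force: [0.0, -0.8, -0.0]
grip_width: -0.0
```

Emit:
apply_moves(jaw=[-1,-1,-1,-1,-1], translation=[[0.001,0.01,-0.01],[0.002,0.019,-0.02],[0.003,0.026,-0.031],[0.003,0.033,-0.043],[0.004,0.038,-0.055]], angular=[[0,0,0],[0,0,0],[0,0,0],[0,0,0],[0,0,0]])

```text
clock: 6.35
position: [0.6284, 0.2536, 0.1662]
tool_rot: [-1.571, 0.0, -1.665]
force: [-0.0, -0.2, -0.1]
grip_width: 0.0002
```

```bash
python3 - <<'E'
from h import *
o=observe();print(o["position"],o["force"])
f=cams.grab_frame("side");im=f["pixels"].astype(int)
m=(im[...,0]>110)&(im[...,1]<60)&(im[...,2]<60);m[:80]=0;m[240:]=0;v,u=np.nonzero(m[:,200:300]);u+=200
print(len(u), u.min(),u.max(),v.min(),v.max()) if len(u) else print("no red")
for s in(0,.5,.9,1.2,2.2):
    l=lambda x:np.array([x,.0413+.135*np.sin(.32+s),.1164+.135*np.cos(.32+s)])
    print(s,[proj(f,M(-.0961)@l(x)+[.4794,.1145,0]).round(0) for x in(.1105,.1555)])
E
```

```text
[0.6283862  0.25358357 0.16615748] [-0.03207025 -0.15008843 -0.06652624]
65 255 299 86 125
0 [array([255., 102.]), array([275., 101.])]
0.5 [array([253., 101.]), array([273., 100.])]
0.9 [array([253., 109.]), array([271., 108.])]
1.2 [array([253., 120.]), array([271., 119.])]
2.2 [array([256., 170.]), array([273., 168.])]
```

Emit:
apply_moves(jaw=[-1,-1,-1], translation=[[0,0,0],[0,0,0],[0,0,0]], angular=[[0,0,0],[0,0,0],[0,0,0]])

```text
clock: 6.7
position: [0.6289, 0.2527, 0.1679]
tool_rot: [-1.57, 0.0, -1.665]
force: [1.0, -0.3, 1.3]
grip_width: -0.0
```

```bash
python3 - <<'E'
from h import *;import cv2
cv2.imwrite("pics/c6.png",np.hstack([crop("side",170,70,130,140,3),crop("top",110,150,130,140,3)]))
E
```

```text
(no output)
```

View pics/c6.png

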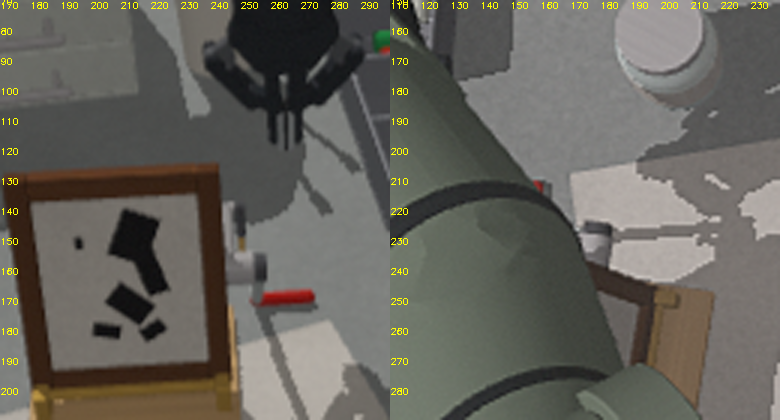

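The stand is fully down: the bar sits at side (255–273,169), where 2.2 rad predicts, and the picture still leans. Now I'll rise, turn the jaws and half open them for the top rail.

Emit:
apply_moves(jaw=[-1,-1,0,0,0], translation=[[0,0,0.05],[0,0,0.1],[-0.01,0,0.15],[-0.03,0,0.18],[-0.06,0,0.18]], angular=[[0,0,0],[0,0,5],[0,0,13],[0,0,21],[0,0,29]])

```text
clock: 7.3
position: [0.5694, 0.2536, 0.3518]
tool_rot: [-1.564, 0.0, -1.154]
force: [0.2, 0.5, -1.3]
grip_width: 0.0422
```

Emit:
apply_moves(jaw=[0,0,0,0,0], translation=[[-0.02,0,0],[-0.04,0,0],[-0.05,0,0],[-0.06,0,0],[-0.07,0,0]], angular=[[0,0,8],[0,0,16],[0,0,24],[0,0,32],[0,0,40]])

```text
clock: 7.8
position: [0.4981, 0.2528, 0.3477]
tool_rot: [-1.571, -0.001, -0.455]
force: [0.2, 0.1, 0.2]
grip_width: 0.0425
```

Emit:
apply_moves(jaw=[0,0,0,0], translation=[[-0.01,0,0],[-0.01,0,0],[-0.01,0,0],[-0.01,0,0]], angular=[[0,0,8],[0,0,16],[0,0,21],[0,0,21]])

```text
clock: 8.2
position: [0.4886, 0.2527, 0.3475]
tool_rot: [-1.571, -0.0, -0.093]
force: [0.3, -0.0, -0.1]
grip_width: 0.0425
```

```bash
python3 - <<'E'
from h import *
o=observe();print(o["clock"],o["position"],o["tool_rot"],o["grip_width"],o["qpos"].round(2))
E=[.4794,.1145,-.0961];w=lambda l:M(E[2])@l+[E[0],E[1],0]
for z in(.27,.25,.174):
    p=w(pic(0,.01,z));print(z,p.round(4),(p-o["position"]).round(4))
p0=w(pic(0,.01,.174))
for t in np.arange(.32,-.05,-.04):print(round(t,2),((w(pic(0,.01,.174,t))-p0)*1000).round(1),round(np.degrees(.32-t),1))
E
```

```text
8.2 [0.48860698 0.25274181 0.34751682] [-1.57071447e+00 -3.46761135e-04 -9.28185072e-02] 0.0424520804930255 [ 0.1   0.44 -0.95  1.64  0.38  1.26  0.55]
0.27 [0.4885 0.2085 0.2831] [-0.0001 -0.0443 -0.0644]
0.25 [0.4879 0.2022 0.2642] [-0.0008 -0.0505 -0.0834]
0.174 [0.4856 0.1784 0.192 ] [-0.003  -0.0743 -0.1555]
0.32 [0. 0. 0.] 0.0
0.28 [-0.6 -6.5  2.4] 2.3
0.24 [ -1.3 -13.1   4.6] 4.6
0.2 [ -1.9 -19.8   6.5] 6.9
0.16 [ -2.6 -26.5   8.2] 9.2
0.12 [ -3.2 -33.3   9.5] 11.5
0.08 [ -3.9 -40.2  10.6] 13.8
0.04 [ -4.5 -47.1  11.4] 16.0
0.0 [ -5.2 -54.   12. ] 18.3
-0.04 [ -5.9 -60.9  12.2] 20.6
```

Emit:
apply_moves(jaw=[0,0,0,0,0], translation=[[0,-0.015,-0.02],[0,-0.03,-0.04],[0,-0.045,-0.064],[-0.001,-0.0505,-0.083],[-0.001,-0.0505,-0.083]], angular=[[-6,0.6,0],[-12,1.2,0],[-18.2,1.75,0],[-18.2,1.75,0],[-18.2,1.75,0]])

```text
clock: 8.7
position: [0.4868, 0.2019, 0.2625]
tool_rot: [-1.892, 0.002, -0.096]
force: [0.6, -0.6, 1.1]
grip_width: 0.0424
```

```bash
python3 - <<'E'
from h import *;import cv2
f=cams.grab_frame("wrist")
cv2.imwrite("pics/c7.png",np.hstack([crop("side",130,40,130,140,3),cv2.resize(f["pixels"][:,:,::-1],(400,300),interpolation=cv2.INTER_AREA).repeat(1,0)[:300].copy() if 0 else cv2.copyMakeBorder(cv2.resize(f["pixels"][:,:,::-1],(400,300)),0,120,0,0,0)]))
o=observe();print(o["position"],o["tool_rot"],o["force"],o["qpos"].round(2))
E
```

```text
[0.48768274 0.20274545 0.26502823] [-1.88915051e+00 -1.63596226e-04 -9.58576492e-02] [-0.52982532  0.64497937  0.89704465] [-0.08  0.56 -0.82  1.69  0.59  1.38  0.39]
```

View pics/c7.png

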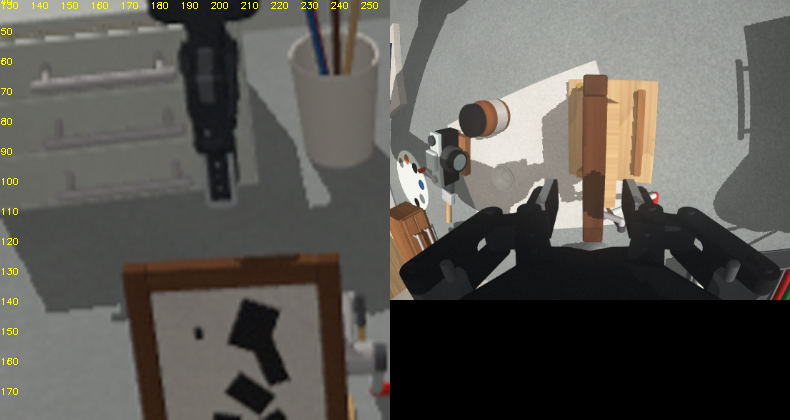

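The wrist view shows the frame centred between and parallel to the jaws (frame at about 594, fingers at 545 and 632), so I'll descend along the picture's plane.

Emit:
apply_moves(jaw=[0,0,0,0,0], translation=[[-0.001,-0.008,-0.024],[-0.001,-0.014,-0.042],[-0.002,-0.019,-0.057],[-0.002,-0.0238,-0.072],[-0.002,-0.0238,-0.072]], angular=[[0,0,0],[0,0,0],[0,0,0],[0,0,0],[0,0,0]])

```text
clock: 9.3
position: [0.4854, 0.1778, 0.1913]
tool_rot: [-1.891, 0.002, -0.095]
force: [0.0, 0.1, 0.4]
grip_width: 0.0425
```

Emit:
apply_moves(jaw=[-1,-1,-1,-1,-1], translation=[[0,0,0],[0,0,0],[0,0,0],[0,0,0],[0,0,0]], angular=[[0,0,0],[0,0,0],[0,0,0],[0,0,0],[0,0,0]], newtons=30)

```text
clock: 9.8
position: [0.4858, 0.1798, 0.193]
tool_rot: [-1.888, -0.001, -0.094]
force: [0.4, 5.2, 5.3]
grip_width: 0.0194
```

The frame is gripped at 19.4 mm. I'll swing it upright slowly about the hinge.

Emit:
apply_moves(jaw=[-1,-1,-1,-1,-1], translation=[[-0.0003,-0.0032,0.0012],[-0.0006,-0.0065,0.0024],[-0.0013,-0.0131,0.0046],[-0.0019,-0.0198,0.0065],[-0.0026,-0.0265,0.0082]], angular=[[1.15,-0.1,0],[2.3,-0.2,0],[4.6,-0.45,0],[6.9,-0.65,0],[9.15,-0.9,0]])

```text
clock: 10.3
position: [0.4829, 0.1526, 0.201]
tool_rot: [-1.727, -0.001, -0.094]
force: [-0.5, 2.5, -4.9]
grip_width: 0.0194
```

Emit:
apply_moves(jaw=[-1,-1,-1,-1,-1], translation=[[-0.0006,-0.0068,0.0013],[-0.0013,-0.0137,0.0024],[-0.0019,-0.0206,0.0032],[-0.0023,-0.024,0.0035],[-0.0026,-0.0275,0.0038]], angular=[[2.3,-0.2,0],[4.6,-0.45,0],[6.85,-0.65,0],[8,-0.75,0],[9.1,-0.87,0]])

```text
clock: 10.8
position: [0.4799, 0.1246, 0.2043]
tool_rot: [-1.569, 0.0, -0.094]
force: [-3.1, 4.4, -5.2]
grip_width: 0.02
```

Emit:
apply_moves(jaw=[-1,-1,-1,-1,-1], translation=[[0,0,0],[0,0,0],[0,0,0],[0,0,0],[0,0,0]], angular=[[0,0,0],[0,0,0],[0,0,0],[0,0,0],[0,0,0]])

```text
clock: 11.3
position: [0.48, 0.125, 0.2043]
tool_rot: [-1.57, 0.0, -0.094]
force: [-3.0, 2.3, -1.0]
grip_width: 0.0194
```

```bash
python3 - <<'E'
from h import *;import cv2
cv2.imwrite("pics/c8.png",np.hstack([crop("side",160,80,130,140,3),crop("top",110,190,130,140,3)]))
o=observe();print(o["position"],o["tool_rot"],o["force"],o["grip_width"])
F={n:cams.grab_frame(n) for n in("side","top")}
w=lambda l:M(-.0961)@l+[.4794,.1145,0]
for t in(.32,.08,0,-.08):print(t,[proj(F["side"],w(pic(x,0,.18,t))).round(1).tolist() for x in(-.08,.08)],[proj(F["top"],w(pic(x,y,.18,t))).round(1).tolist() for x,y in((.08,.02),(.08,0),(-.08,0))])
E
```

```text
[0.47998871 0.12497347 0.20427737] [-1.57010607e+00  3.36563594e-04 -9.36448743e-02] [-4.2425317   2.99892934 -2.15560348] 0.019375493727312624
0.32 [[169.3, 131.2], [242.3, 126.8]] [[155.0, 230.1], [163.3, 230.7], [150.4, 307.5]]
0.08 [[167.7, 140.7], [243.2, 136.0]] [[173.2, 231.5], [182.5, 232.6], [170.1, 310.0]]
0 [[167.3, 145.0], [243.5, 140.2]] [[179.8, 232.2], [189.3, 233.4], [177.1, 310.8]]
-0.08 [[167.1, 149.7], [243.9, 144.9]] [[186.6, 233.0], [196.2, 234.2], [184.2, 311.7]]
```

View pics/c8.png

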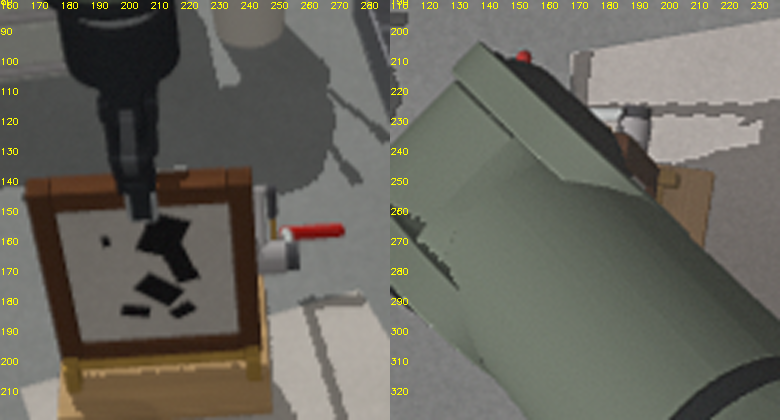

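The frame's front top edge runs from about (168,145) to (244,140), which matches the tilt 0 prediction. I'll check the foot and tab numerically, then hand in.

```bash
python3 - <<'E'
from h import *;import cv2
from workcell import workorder
f=cams.grab_frame("side");w=lambda l:M(-.0961)@l+[.4794,.1145,0]
for s in(1.9,2.2):print(s,proj(f,w(np.array([.133,.012+.135*np.sin(s),.125+.135*np.cos(s)]))).round(1))
im=f["pixels"].astype(int);m=(im[...,0]>120)&(im[...,1]<60)&(im[...,2]<60)
for a,b,c,d in((140,180,245,285),(290,350,240,310)):
    v,u=np.nonzero(m[a:b,c:d]);print("red",u.mean()+c,v.mean()+a)
d=np.abs(im-cv2.imread("pics/side0.png")[:,:,::-1]).max(2)>60
for k,(x,y) in dict(ink=(206,268),wash=(325,180),dA=(350,234),dB=(327,247),spray=(372,305),dish=(268,268),brush=(340,370)).items():print(k,d[y-18:y+18,x-18:x+18].mean().round(3))
print(observe()["clock"],workorder.job_done())
E
```

```text
1.9 [263.7 142.1]
2.2 [264.6 157.6]
red 265.3888888888889 156.08333333333334
red nan nan
ink 0.001
wash 0.0
dA 0.0
dB 0.02
spray 0.0
dish 0.084
brush 0.008
the job is handed in; nothing more can be done
11.55 None<stdin>:7: RuntimeWarning: Mean of empty slice.
  ret = ret.dtype.type(ret / rcount)
```

The job is handed in at 11.55 s with the gripper holding the picture upright. One final check failed: the closing script found no red tab pixels, so it did not re-confirm that the advance lever is at rest.

- **Advance lever:** I swung it to its stop; the tab was where 1.7 rad predicts and the force was rising. After release it sprang back, with the tab at its rest pixel (267,329). Nothing touched it after that. I did not find out why the last check missed the tab. The arm's shadow or body may hide it, or my colour threshold may be too strict.
- **Stand:** I pushed it over centre and it snapped down while the picture still leaned back. At the end the foot was at pixel (265.4,156.1); fully down at 2.2 rad predicts (264.6,157.6).
- **Picture:** The jaws hold the top rail at 19.4 mm opening, set to 30 N. The tool is upright, and the frame's top edge matches the prediction for tilt 0.
- **Bystanders:** Comparing the side view before and after shows almost no change at the jars, bottles and brush. The dish area changed by about 8% and one dropper by 2%. I put that down to arm shadow, since the tool never came near them, but I did not check it separately.

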